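# Move the bench scraper to the spare swing hook and fold the empty hook away

### The arm

A 6-joint arm with a two-finger parallel gripper is mounted at the origin on the work surface. World frame = base frame: x ahead of the robot, y to its left, z up, the work surface at z = 0. Lengths are in mm, angles in rad, forces in N, time in s.
With the tool pointing down it reaches from about 350 to 775 mm from the base axis. Payload 7.3 kg.
Tool frame: the origin (TCP) lies midway between the tips of the shut fingers; the grasp point (between the pads) lies 19 mm behind it; z points along the fingers, y is the line along which they close (so a half turn about z gives the same grasp; the last joint's range is limited). The gripper opens to 92 mm and grips with 3 to 60 N. Pads are 19 mm wide; open, the fingers measure 130 mm over their backs; the gripper's body (75 mm by 190 mm) begins 47 mm behind the grasp point.
Start: joints at [1.123, 0.342, 1.524, -0, 1.275, -0.146], TCP at [156.037, 501.298, 198.241] pointing down, gripper open.
Joint ranges: [-2.53, 2.53], [-0.77, 2.02], [0.04, 2.7], [-1, 4.14], [0.28, 2.66], [-3.11, 3.11]. Speed limits (rad/s): [2.57, 2.57, 3.14, 3.14, 3.14, 3.14].

### API

Orientations are given as [roll, pitch, yaw] about the fixed x, y, z axes, in that order (R = Rz(yaw) Ry(pitch) Rx(roll)).
In Python, from plant import get_obs, capture, camera_model, close_job, search_frame, regions_of, pinpoint gives the robot as it stands. The module is installed in compiled form; this text tells all that it offers.
- The arm moves only by the shell command python3 -m pendant 'ROWS'. ROWS is JSON, one flat list of numbers, 7 for each row, row after row: the shift along the tool's x, y, z in units of 30 mm (1.0 is 30 mm), then the turn, a rotation vector about the tool's x, y, z in units of 4 degrees (1.0 is 4 degrees), then the closure, from -1 (fully open) to 1 (shut), so that 0 is half open. In form: [dx, dy, dz, wx, wy, wz, gripper, dx, dy, dz, wx, wy, wz, gripper, ...]. A call has 1 to 12 rows; each row shifts and turns the commanded pose from where the row before left it, along the tool's axes as they then stand; what a row does not reach is not made up. A row lasts 1/10 s, in which the tool goes at most 50 mm and 8.59 degrees, less where a joint would pass 70% of its speed; a pose out of reach is approached as far as the arm can. A call with a number of a shift or a turn outside -1 to 1 is refused whole. A call with a gripper value outside its range is refused whole. The fingers move at their own pace and stop on an object; the grip force is fixed at half the most. Time passes only in rows, so rows that do not move let the fingers close. It gives the time, the measured TCP pose, the force, the opening and the grip force at its end, in the units of the state.
- get_obs(): the state, without advancing time (a new reading comes with each control period).
- capture(name): name is "scene" or "top" or "wrist"; returns the picture (400x640x3 uint8, red, green, blue); there is no depth.
- camera_model(name): a dict with "fov_y" (degrees; the focal length in pixels is half the picture's height over the tangent of half this angle, whatever the lens; pixels are square), "cx", "cy" (the principal point, pixels), "D" ([k1, k2, p1, p2, k3] as OpenCV has them; the pictures are not rectified), "pose" (4x4, takes a point from camera to world coordinates). Camera axes: x right, y up, looking along -z (the intrinsics and any distortion apply to the point x, -y, -z); pixel columns grow to the right and rows downward; lengths in mm; the calibration is good to about 2 mm. A picture is of the moment at which its call begins: read the wrist's pose just before it. camera_model takes no time and is no camera call; for the wrist camera it gives the pose at the moment of the call.
- close_job(): hands the job in; it is judged then, once.
Trained networks look in the newest picture that a camera, given by its name, has taken for a name from the list of things; names that differ only in an ending like _2 or _b are one class to them, and where a whole thing is asked for, a point or a joint stands for the part that bears it (a point fixed in the world has none). Each returns a list of dicts, best first, with "score" (0 to 1); they miss things now and then, are a little off and sometimes report something else, mostly with a low value. They report only what shows in the picture. A call takes as long as a camera call. They do not tell look-alikes from the thing itself.
- search_frame(camera, thing): "location" ([column, row] in pixels, amid what is visible of it).
- regions_of(camera, thing): "pixels" (400x640 bool, what is visible of it) and "location" ([column, row] in pixels, amid what is visible of it).
- pinpoint(camera, thing): "location" ([column, row] in pixels: a listed point, or the origin of a listed thing).
The state is a dict: "time": time; "joint_positions": joint angles; "dq": joint speeds; "tau": joint torques, N m; "tool_pos": TCP position; "tcp_rot": TCP orientation; "contact_force": force on the tool from outside, world axes, zero at the start; "moment": the same for the moment, N m; "grip_width": finger opening in mm; "finger_force": force on a finger pad.
Only numpy, scipy, OpenCV 4.12 (cv2) and the standard library are available. Lean on these libraries where they do the work, as an engineer would, in place of code of your own. Each camera call takes 0.05 s, during which the arm holds its last target. There are 200 camera calls.

### The job

Move the bench scraper over to the other hook on the splash panel: first swing the folded hook out and press it firmly against its open stop, then hang the scraper on it by its handle opening, and last swing the emptied hook back flat along the panel and press it firmly home. Push the hooks gently with shut fingertips rather than pinching or forcing them, keep the scraper off the bench, and leave everything else alone.

Things in the scene. Friction and masses are not known exactly. Their poses are not given: they have to be found in the camera images.
- plate_used: Dark steel plate, 50 x 65 mm, on the splash panel, with the upright hinge of the hook that holds the scraper at the start (left or right; the two hinges are 190 mm apart). Origin on the panel's front face at mid-height of the hook bar, 200 mm above the bench; x into the panel (away from the robot), y left along it, z up. Hinge axis at x = -14 mm, y = 0.
- plate_spare: The same plate, same axes, of the other hook, which is empty and folded at the start. Plates, hinge blocks and panel end 17 mm below the bar's centre (183 mm above the bench) and only the hinge caps under the bar's root rise higher, so fingertips can pass behind and beside a folded bar.
- hook_used: Steel swing hook, at the start open and carrying the scraper: bar 10 mm wide and high, reaching 96 mm from the hinge, swinging level. Origin on the hinge axis at mid-height of the bar; the bar runs along its own -y, z up. A round upright post, 12 mm thick, at y = -90 mm rises 16 mm above the bar's top. Folded, the bar points along the plate's -y; open, along the plate's -x.
- hook_spare: The same kind of hook, empty, at the start folded or up to 0.2 rad short of it. It opens by swinging its post away from the panel, through about 90 degrees. The hinge has dry friction: about 2.5 N at the post moves it, and it stays where it is left. Robot forces above 25 N on either hook, squeezing included, strain its hinge: push with shut fingertips, do not pinch.
- tip_used (a point): Top centre of hook_used's post, 90 mm from the hinge axis, 21 mm above the bar's centre. Stops: folded is about parallel to the panel, open about square to it, but each hook's stops are off by up to 0.14 rad either way and must be felt for.
- tip_spare (a point): Top centre of hook_spare's post, same offsets. Either hook is home once it has been pressed near the post against its stop (which gives about 1 mm at 5 N) with at least 10 N (12 to 17 N is good) for a third of a second.
- scraper: Bench scraper, 0.14 to 0.28 kg: black handle loop 46 mm wide (own y), 14 mm thick (own x), its opening 26 mm wide, 38 mm high; below, a shoulder 112 mm wide and a steel blade 110 mm wide. Origin: middle of the opening's top edge, where it rests on the bar; z up. Handle top z = +10 mm, opening's bottom edge -38 mm, blade's lower edge -126 mm. Hangs with own x along the bar.
- handle (a point): Where to grip the scraper from above: 12 mm below its origin, across its 46 mm width, a finger either side of the bar. It hangs 35 to 58 mm from the hinge axis. To pass the post, raise its origin 17 to 27 mm above the bar's top. Lower it onto the bar gently (under 25 N).
- scale: Kitchen scale, 150 x 190 x 43 mm, white over blue; origin under its centre. Bystander.
- pie_tin: Aluminium pie tin, 150 mm across, 30 mm high; origin under its centre. Bystander.
- jar: White plastic jar, 72 mm across, 100 mm high; origin under its centre. Bystander.
- weight: Brass weight, 48 mm across, 60 mm high; origin under its centre. Bystander.
Mind the look-alikes: they are no part of the job. Leave any green look-alike of the scraper alone.

How it is judged (in metres and radians):
On the way, in this order (a step that is already met when the one before it is completed fails the run):
1. the folded hook is swung out and pressed against its open stop with at least 10 N (x of tip_spare in the frame of plate_spare below -0.098 m and y of tip_spare in the frame of plate_spare between -0.018 and 0.018 m and contact force between any of the fingers, the arm and hook_spare above 10 N), for 0.2 s.
2. the scraper hangs on the newly opened hook, released (y of scraper in the frame of hook_spare between -0.084 and -0.008 m and x of scraper in the frame of hook_spare between -0.012 and 0.012 m and z of scraper in the frame of hook_spare between 0.001 and 0.009 m and angle between scraper's own z axis and vertical below 0.2 rad and contact force between scraper and hook_spare above 0.5 N and contact force between the fingers and scraper below 0.1 N and linear speed of scraper below 0.03 m/s), for 0.3 s.
3. the emptied hook is folded along the panel and pressed home with at least 10 N (x of tip_used in the frame of plate_used above -0.027 m and y of tip_used in the frame of plate_used below -0.085 m and contact force between any of the fingers, the arm and hook_used above 10 N), for 0.2 s.
At the end, for the whole second after the job is handed in: Scraper at rest, upright (0.2 rad) on hook_spare's bar between hinge and post, bar through its handle, no finger on it; hook_spare open (post 98 mm or more from panel face, within 18 mm sideways of hinge); hook_used folded (post at most 27 mm from panel face) (all of step 2 and x of tip_spare in the frame of plate_spare below -0.098 m and y of tip_spare in the frame of plate_spare between -0.018 and 0.018 m and x of tip_used in the frame of plate_used above -0.027 m and y of tip_used in the frame of plate_used below -0.085 m and angular speed of scraper below 0.3 rad/s); the robot touches nothing.
It fails at once if the robot loads a hook with more than 25 N (contact force between any of the fingers, the arm and hook_used above 25 N or contact force between any of the fingers, the arm and hook_spare above 25 N).
It fails at once if the scraper is knocked hard against a hook (over 25 N) (contact force between scraper and hook_used above 25 N or contact force between scraper and hook_spare above 25 N).
It fails at once if the scraper is dropped or set on the bench (height (world z) of scraper below 0.17 m).
It fails at once if a bystander is moved more than 15 mm (distance of any of scale, pie_tin, jar, weight from where it was at the start of the episode above 0.015 m).
It also fails if it takes over 72 s, if anything falls off the work surface, if the arm or the gripper's body presses on something with over 40 N, if the wrist force passes 120 N, or if a joint passes its speed limit or range.

## Working session

There is one attempt and no reset: what is moved stays moved. The work goes in short steps, Python scripts to look and compute and a shell command to move; the robot and the scene stay as the last step left them, time stands still between calls to the robot, and variables do not carry over. Pictures are saved under pics/ and viewed, at most 10 in all, crops included, and the job is handed in when it is done.

```bash
mkdir -p pics; cat > h.py <<'E'
import numpy as np, cv2, json
from plant import *
def cam(n):
    m=camera_model(n); f=200/np.tan(np.radians(m["fov_y"])/2)
    return np.array([[f,0,m["cx"]],[0,f,m["cy"]],[0,0,1]]),np.array(m["D"],float),np.array(m["pose"])
def ray(n,uv,c=None):
    K,D,P=c or cam(n)
    p=cv2.undistortPoints(np.array([[uv]],float),K,D)[0,0]
    d=P[:3,:3]@np.array([p[0],-p[1],-1]); return P[:3,3],d/np.linalg.norm(d)
def atz(n,uv,z,c=None):
    o,d=ray(n,uv,c); return o+d*(z-o[2])/d[2]
def proj(n,X,c=None):
    K,D,P=c or cam(n); q=(np.array(X)-P[:3,3])@P[:3,:3]; q=q*[1,-1,-1]
    return cv2.projectPoints(q.reshape(1,1,3),np.zeros(3),np.zeros(3),K,D)[0].ravel()
def tri(rs):
    A=0;b=0
    for o,d in rs:
        M=np.eye(3)-np.outer(d,d);A=A+M;b=b+M@o
    x=np.linalg.solve(A,b); return x,[float(np.linalg.norm(np.cross(x-o,d))) for o,d in rs]
def save(n,name,crop=None,k=1):
    im=capture(n)[...,::-1]
    if crop: x0,y0,x1,y1=crop; im=im[y0:y1,x0:x1]
    cv2.imwrite("pics/"+name,cv2.resize(np.ascontiguousarray(im),None,fx=k,fy=k,interpolation=2))
E
python3 - <<'E'
from h import *
ims=[]
for n in ["scene","top"]:
    im=capture(n);ims.append(im[...,::-1])
    for t in ["plate_used","plate_spare","tip_used","tip_spare","handle","scraper","hook_used","hook_spare"]:
        print(n,t,[(np.round(r["location"]).tolist(),round(r["score"],2)) for r in pinpoint(n,t)][:4])
    print(cam(n)[2].round(2).tolist())
cv2.imwrite("pics/a.png",cv2.resize(np.vstack(ims),(480,600)))
cv2.imwrite("pics/s.png",ims[0]);cv2.imwrite("pics/t.png",ims[1])
o=get_obs();print(o["tcp_rot"],o["time"])
E
```

```text
scene plate_used [([285.0, 189.0], 0.52)]
scene plate_spare [([355.0, 186.0], 0.57), ([218.0, 215.0], 0.41)]
scene tip_used [([287.0, 160.0], 0.63), ([350.0, 188.0], 0.16)]
scene tip_spare [([322.0, 177.0], 0.49)]
scene handle [([287.0, 263.0], 0.86), ([249.0, 172.0], 0.71), ([186.0, 219.0], 0.61), ([284.0, 175.0], 0.58)]
scene scraper [([286.0, 263.0], 0.73), ([178.0, 213.0], 0.67), ([247.0, 168.0], 0.65), ([285.0, 172.0], 0.61)]
scene hook_used [([354.0, 186.0], 0.71), ([287.0, 185.0], 0.62)]
scene hook_spare [([356.0, 185.0], 0.54)]
[[0.16, -0.58, 0.8, 1577.54], [0.99, 0.1, -0.13, -157.68], [-0.01, 0.81, 0.59, 881.18], [0.0, 0.0, 0.0, 1.0]]
top plate_used [([368.0, 190.0], 0.65), ([362.0, 185.0], 0.63), ([322.0, 270.0], 0.18)]
top plate_spare [([277.0, 168.0], 0.81), ([200.0, 290.0], 0.65)]
top tip_used [([360.0, 230.0], 0.81)]
top tip_spare [([318.0, 186.0], 0.79), ([324.0, 271.0], 0.34)]
top handle [([489.0, 202.0], 0.72), ([368.0, 109.0], 0.7), ([407.0, 293.0], 0.67), ([363.0, 213.0], 0.66)]
top scraper [([372.0, 109.0], 0.97), ([486.0, 201.0], 0.93), ([359.0, 213.0], 0.78), ([406.0, 292.0], 0.69)]
top hook_used [([315.0, 187.0], 0.65), ([367.0, 191.0], 0.59)]
top hook_spare [([282.0, 172.0], 0.85)]
[[0.03, 0.98, -0.18, 393.86], [-1.0, 0.03, -0.02, -7.06], [-0.02, 0.18, 0.98, 971.52], [0.0, 0.0, 0.0, 1.0]]
[3.14145833e+00 1.74684866e-05 2.83981196e+00] 0.9
```

View pics/s.png

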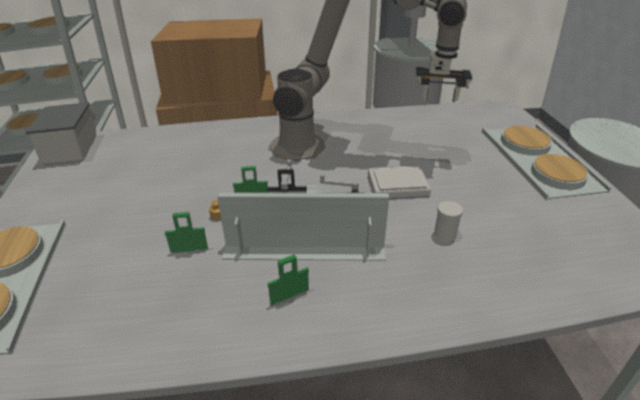

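View pics/t.png

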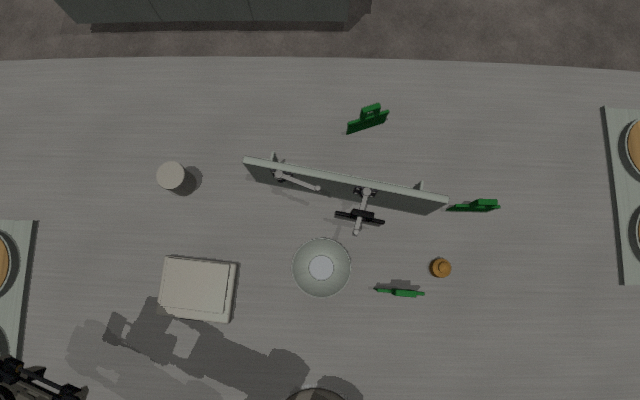

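The top view has the black scraper at (360,215), on the open hook with its hinge at (367,190) and post at (357,232). The spare hook is folded, with its hinge at (279,175) and post at (317,187). The green look-alikes are at (367,118), (475,205) and (400,292). Only the object at (360,215) is black and hanging, so that's the scraper. I'll check it in one enlarged crop.

```bash
python3 - <<'E'
from h import *
im=cv2.imread("pics/t.png")[145:255,240:400]
cv2.imwrite("pics/tc.png",cv2.resize(im,None,fx=5,fy=5,interpolation=2))
for nm,uv,z in [("tip_sp",(318,186),221),("tip_us",(360,230),221),("tip_us2",(357,232),221),("hinge_us",(367,190),205),("hinge_sp",(279,175),205),("panL",(244,158),183),("panR",(447,198),183),("handle",(363,213),205)]:
    p=atz("top",uv,z);print(nm,p.round(1))
T,S=cam("top"),cam("scene")
for nm,a,b in [("tip_us",(360,230),(287,160)),("tip_sp",(318,186),(322,177)),("scr",(359,213),(285,172))]:
    x,e=tri([ray("top",a,T),ray("scene",b,S)]);print(nm,x.round(1),np.round(e,1))
for t in ["scale","pie_tin","jar","weight"]:
    r=pinpoint("top",t)[:1]
    if r: print(t,atz("top",r[0]["location"],0).round(0))
E
```

```text
tip_sp [564.4   6.3 221. ]
tip_us [475.8 -80.9 221. ]
tip_us2 [471.6 -74.9 221. ]
hinge_us [562.1 -96.4 205. ]
hinge_sp [589.9  89.9 205. ]
panL [632.4 172.1 183. ]
panR [ 554. -272.  183.]
handle [513.1 -88.4 205. ]
tip_us [475.9 -78.  223.2] [2.7 2.7]
tip_sp [566.2   7.8 214.3] [1.5 1.5]
scr [512.4 -82.7 206.4] [2.7 2.7]
scale [341. 317.   0.]
pie_tin [391. -12.   0.]
jar [603. 376.   0.]
weight [ 399. -305.    0.]
```

View pics/tc.png

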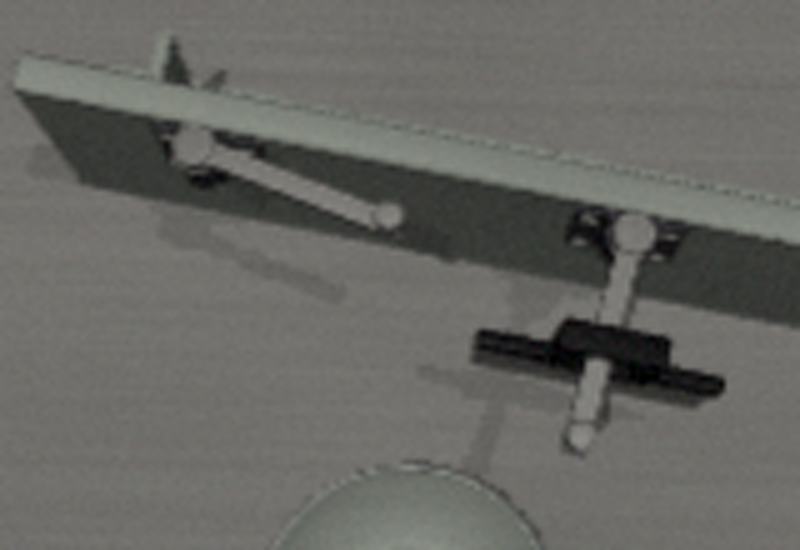

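The crop confirms it: the only black handle is at (362,214), threaded on the open right hook. The posts are at px (317.6,187.8) spare and (355.8,231.6) used, and the hinge caps are at (279,174.4) and (366.8,191.8).

```bash
python3 - <<'E'
from h import *
T=cam("top")
P={k:atz("top",uv,z,T) for k,uv,z in [("ts",(317.6,187.8),221),("tu",(355.8,231.6),221),("hu",(366.8,191.8),205),("hs",(279,174.4),205),("pl",(243,163.4),183),("pr",(400,193),183)]}
for k in P: print(k,P[k].round(1))
d=lambda a,b:(P[b]-P[a])[:2]
print("hinge dist",np.linalg.norm(d("hs","hu")),"arms",np.linalg.norm(d("hs","ts")),np.linalg.norm(d("hu","tu")))
print("angles hinge line, panel, spare, used",[np.degrees(np.arctan2(v[1],v[0])).round(1) for v in (d("hs","hu"),d("pl","pr"),d("hs","ts"),d("hu","tu"))])
o=get_obs();print(o)
E
```

```text
ts [560.6   7.  221. ]
tu [472.4 -72.5 221. ]
hu [558.3 -96.  205. ]
hs [591.2  90.  205. ]
pl [620.  173.5 183. ]
pr [ 562.2 -170.2  183. ]
hinge dist 188.86069847156978 arms 88.42625610705406 89.0491272200751
angles hinge line, panel, spare, used [np.float64(-100.0), np.float64(-99.5), np.float64(-110.2), np.float64(164.7)]
{'time': 1.1, 'joint_positions': array([ 1.12300519e+00,  3.41995678e-01,  1.52410995e+00,  2.25069791e-05,
        1.27540909e+00, -1.46018288e-01]), 'dq': array([-9.14206579e-04,  1.46949835e-03, -1.15104322e-03, -1.11981949e-03,
        3.48091396e-04, -2.23841777e-05]), 'tau': array([ 1.96255223e-04, -4.31126833e+01, -2.44481385e+01,  7.18384981e-02,
        4.83927294e-02, -5.96791983e-05]), 'tool_pos': array([156.02418371, 501.29520399, 198.23927235]), 'tcp_rot': array([ 3.14151242e+00, -9.96467838e-06,  2.83981325e+00]), 'contact_force': array([ 0.74421337,  0.03194892, -0.64052936]), 'moment': array([-0.05084709, -0.02384276,  0.00625896]), 'finger_force': 0.0, 'grip_width': 91.79274649920838}
```

```bash
python3 -m pendant '[0,0,-1,0,0,0,1, 0,0,-1,0,0,0,1, -1,-0.6,-0.7,0,0,0,1, -1,-0.6,0,0,0,0,1, -1,-0.6,0,0,0,0,1, -1,-0.6,0,0,0,0,1, -1,-0.6,0,0,0,0,1, -1,-0.6,0,0,0,0,1, -1,-0.6,0,0,0,0,1, -1,-0.6,0,0,0,0,1, -1,-0.6,0,0,0,0,1, -1,-0.6,0,0,0,0,1]' && python3 -m pendant '[-1,-0.7,0,0,0,0,1, -1,-0.7,0,0,0,0,1, -1,-0.7,0,0,0,0,1, -1,-0.7,0,0,0,0,1, -1,-0.7,0,0,0,0,1, -1,-0.7,0,0,0,0,1, -1,-0.7,0,0,0,0,1, -0.5,-0.7,0,0,0,0.7,1, 0,0,0,0,0,0,1, 0,0,0,0,0,0,1]'
python3 - <<'E'
from h import *
c=cam("wrist");save("wrist","w1.png")
for t in ["tip_spare","tip_used","hook_spare","plate_spare"]:
    print(t,[(np.round(r["location"]).tolist(),round(r["score"],2),atz("wrist",r["location"],221 if "tip" in t else 205,c).round(1)) for r in pinpoint("wrist",t)[:2]])
print(c[2].round(2).tolist())
E
```

```text
time: 2.3
tool_pos: [389.8, 239.1, 279.4]
tcp_rot: [3.141, 0.0, 2.84]
contact_force: [0.8, 0.8, 0.1]
grip_width: 1.9
finger_force: 0.0
time: 3.3
tool_pos: [553.7, 12.9, 278.9]
tcp_rot: [3.141, -0.001, 2.79]
contact_force: [-0.9, 1.3, 0.2]
grip_width: 0.5
finger_force: 0.0
tip_spare [([321.0, 217.0], 0.61, array([563.4,   7.6, 221. ]))]
tip_used [([197.0, 159.0], 0.55, array([476.8, -74.1, 221. ]))]
hook_spare [([409.0, 212.0], 0.92, array([592.7,  87.2, 205. ]))]
plate_spare [([408.0, 226.0], 0.88, array([607. ,  82.7, 205. ])), ([321.0, 219.0], 0.51, array([570. ,   5.6, 205. ]))]
[[0.34, -0.9, -0.26, 486.02], [0.94, 0.33, 0.09, 36.97], [-0.0, -0.27, 0.96, 465.43], [0.0, 0.0, 0.0, 1.0]]
```

View pics/w1.png

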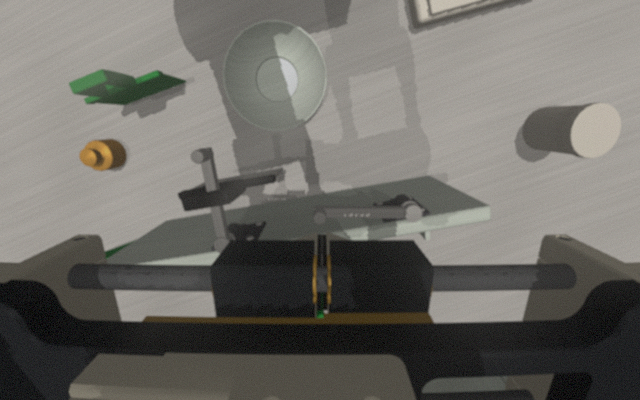

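The wrist picture shows the spare post at (320,217) and its hinge at (412,211). The used post is at (203,157). All agree with the top-camera positions to within 3 mm. Next I go behind the spare post.

```bash
python3 -m pendant '[-0.6,-0.05,0,0,0,0,1, -0.55,-0.05,0,0,0,0,1, 0,0,0,0,0,0,1, 0,0,1,0,0,0,1, 0,0,1,0,0,0,1, 0,0,0.7,0,0,0,1, 0,0,0.3,0,0,0,1, 0,0,0,0,0,0,1, 0,0,0,0,0,0,1]' && python3 -m pendant '[0.1,0,0,0,0,0,1, 0.1,0,0,0,0,0,1, 0.1,0,0,0,0,0,1]'
```

```text
time: 4.45
tool_pos: [585.7, -1.4, 190.5]
tcp_rot: [3.141, 0.002, 2.791]
contact_force: [0.1, 0.3, 0.7]
grip_width: 0.5
finger_force: 0.0
time: 4.75
tool_pos: [576.9, 1.4, 189.9]
tcp_rot: [3.141, 0.001, 2.791]
contact_force: [2.7, -0.9, -0.0]
grip_width: 0.1
finger_force: 1.1
```

```bash
python3 -m pendant '[0.203,-0.03,0,0,0,1,1, 0.203,-0.03,0,0,0,1,1, 0.203,-0.03,0,0,0,1,1, 0.203,-0.03,0,0,0,1,1, 0.203,-0.03,0,0,0,1,1, 0.203,-0.03,0,0,0,1,1, 0.203,-0.03,0,0,0,1,1, 0.203,-0.03,0,0,0,1,1, 0.203,-0.03,0,0,0,1,1, 0,0,0,0,0,0,1]'
```

```text
time: 5.75
tool_pos: [528.5, 26.8, 189.9]
tcp_rot: [3.141, 0.001, 2.162]
contact_force: [0.1, -0.3, 0.6]
grip_width: 0.5
finger_force: 0.5
```

```bash
python3 -m pendant '[0.203,-0.03,0,0,0,1,1, 0.203,-0.03,0,0,0,1,1, 0.203,-0.03,0,0,0,1,1, 0.203,-0.03,0,0,0,1,1, 0.203,-0.03,0,0,0,1,1, 0.203,-0.03,0,0,0,1,1, 0.203,-0.03,0,0,0,1,1, 0.203,-0.03,0,0,0,1,1, 0,0,0,0,0,0,1]' && python3 -c "
from plant import *
o=get_obs();print(o['contact_force'])"
```

```text
time: 6.65
tool_pos: [505.0, 69.6, 189.4]
tcp_rot: [-3.141, 0.0, 1.606]
contact_force: [-1.3, -1.1, 0.4]
grip_width: 0.4
finger_force: 0.7
[-1.32995658 -1.1298729   0.42928392]
```

```bash
python3 -m pendant '[0.08,-0.01,0,0,0,0.4,1, 0.08,-0.01,0,0,0,0.4,1, 0.0,0,0,0,0,0,1]'
```

```text
time: 6.95
tool_pos: [504.3, 74.0, 189.2]
tcp_rot: [-3.14, 0.0, 1.551]
contact_force: [-1.9, -1.9, 1.0]
grip_width: 0.5
finger_force: 1.4
```

```bash
python3 -m pendant '[0.08,-0.01,0,0,0,0.4,1, 0.08,-0.01,0,0,0,0.4,1, 0.0,0,0,0,0,0,1]'; python3 -m pendant '[0.08,-0.01,0,0,0,0.4,1, 0.08,-0.01,0,0,0,0.4,1, 0.0,0,0,0,0,0,1]'
```

```text
time: 7.25
tool_pos: [503.7, 78.9, 189.1]
tcp_rot: [-3.14, 0.0, 1.495]
contact_force: [-3.8, -1.7, 1.0]
grip_width: 0.7
finger_force: 1.7
time: 7.55
tool_pos: [503.6, 83.9, 189.0]
tcp_rot: [-3.14, 0.0, 1.439]
contact_force: [-3.4, -1.8, 1.0]
grip_width: 0.3
finger_force: 1.6
```

```bash
python3 -m pendant '[0.08,-0.01,0,0,0,0.4,1, 0.08,-0.01,0,0,0,0.4,1, 0.0,0,0,0,0,0,1]'; python3 -m pendant '[0.08,-0.01,0,0,0,0.4,1, 0.0,0,0,0,0,0,1]'
```

```text
time: 7.85
tool_pos: [504.2, 88.7, 189.1]
tcp_rot: [-3.141, -0.0, 1.383]
contact_force: [-2.5, -2.1, 0.9]
grip_width: 0.2
finger_force: 1.1
time: 8.05
tool_pos: [504.5, 91.2, 189.1]
tcp_rot: [-3.141, -0.0, 1.355]
contact_force: [-3.1, -1.9, 0.6]
grip_width: 0.5
finger_force: 1.1
```

```bash
python3 -m pendant '[0.08,-0.01,0,0,0,0.4,1, 0.0,0,0,0,0,0,1]'; python3 -m pendant '[0.08,-0.01,0,0,0,0.4,1, 0.0,0,0,0,0,0,1]';  python3 -m pendant '[0.08,-0.01,0,0,0,0.4,1, 0.0,0,0,0,0,0,1]' 
```

```text
time: 8.25
tool_pos: [504.5, 93.3, 189.1]
tcp_rot: [-3.141, 0.001, 1.327]
contact_force: [-2.7, -2.9, -0.0]
grip_width: 0.6
finger_force: 1.8
time: 8.45
tool_pos: [504.4, 94.7, 189.0]
tcp_rot: [-3.141, 0.003, 1.299]
contact_force: [-6.1, -7.8, 1.3]
grip_width: 0.7
finger_force: 4.0
time: 8.65
tool_pos: [504.2, 96.0, 188.8]
tcp_rot: [-3.14, 0.005, 1.27]
contact_force: [-7.2, -10.6, 1.6]
grip_width: 0.5
finger_force: 6.3
```

```bash
python3 -m pendant '[0.02,0.0,0,0,0,0,1, 0.0,0,0,0,0,0,1, 0,0,0,0,0,0,1]'; python3 -m pendant '[0.015,0,0,0,0,0,1, 0,0,0,0,0,0,1, 0,0,0,0,0,0,1, 0,0,0,0,0,0,1]'
```

```text
time: 8.95
tool_pos: [504.2, 96.1, 188.8]
tcp_rot: [-3.14, 0.006, 1.271]
contact_force: [-7.2, -13.1, 1.7]
grip_width: 0.3
finger_force: 7.0
time: 9.35
tool_pos: [504.2, 96.2, 188.7]
tcp_rot: [-3.139, 0.006, 1.271]
contact_force: [-7.3, -13.2, 1.5]
grip_width: 0.5
finger_force: 7.6
```

```bash
python3 -m pendant '[-0.3,0,0,0,0,0,1, -0.4,0,0,0,0,0,1, 0,0,-1,0,0,0,1, 0,0,-1,0,0,0,1, 0,0,-1,0,0,-1,1, 0,0,-0.7,0,0,-1,1, 0,0,0,0,0,-1,1, 0,0,0,0,0,-1,1, 0,0,0,0,0,-1,1, 0,0,0,0,0,-1,1, 0,0,0,0,0,-1,1, 0,0,0,0,0,-1,1]' && python3 -m pendant '[0,0,0,0,0,-1,-1, 0,0,0,0,0,-1,-1, 0,0,0,0,0,-1,-1, 0,0,0,0,0,-1,-1, 0,0,0,0,0,-1,-1, 0,0,0,0,0,-1,-1, 0,0,0,0,0,-1,-1, 0,0,0,0,0,-1,-1, 0,0,0,0,0,-1,-1, 0,0,0,0,0,-1,-1, 0,0,0,0,0,-1,-1, 0,0,0,0,0,-1,-1]' && python3 -m pendant '[0,0,0,0,0,-1,-1, 0,0,0,0,0,-1,-1, 0,0,0,0,0,-0.3,-1, 0,0,0,0,0,0,-1, 0,0,0,0,0,0,-1]'
```

```text
time: 10.55
tool_pos: [500.0, 79.3, 300.5]
tcp_rot: [3.139, -0.0, 1.832]
contact_force: [0.6, -0.1, -0.3]
grip_width: 0.3
finger_force: 0.0
time: 11.75
tool_pos: [500.0, 79.3, 300.5]
tcp_rot: [3.14, 0.001, 2.669]
contact_force: [0.4, 0.1, 0.7]
grip_width: 90.0
finger_force: 0.0
time: 12.25
tool_pos: [499.6, 79.3, 300.3]
tcp_rot: [3.141, 0.001, 2.825]
contact_force: [0.4, -0.2, 0.0]
grip_width: 92.2
finger_force: 0.0
```

```bash
python3 - <<'E'
from h import *
for n in ["wrist","top","scene"]:
  c=cam(n);
  im=capture(n)[...,::-1]
  cv2.imwrite("pics/v_%s.png"%n,im)
  for t in ["tip_spare","tip_used","hook_spare","hook_used","scraper","handle"]:
    print(n,t,[(np.round(r["location"]).tolist(),round(r["score"],2),atz(n,r["location"],221 if "tip" in t else 205 if t!="handle" else 193,c).round(1)) for r in pinpoint(n,t)[:3]])
a=cv2.imread("pics/v_wrist.png"); b=cv2.imread("pics/v_top.png")[145:265,240:400]
cv2.imwrite("pics/v.png",np.vstack([cv2.resize(a,(480,300)),cv2.resize(b,(400,300)) if 0 else cv2.resize(b,(480,300))]))
E
```

```text
wrist tip_spare [([356.0, 200.0], 0.62, array([510.7, 109.5, 221. ]))]
wrist tip_used [([170.0, 225.0], 0.75, array([477.3, -74.4, 221. ]))]
wrist hook_spare [([356.0, 268.0], 0.85, array([589.4,  88.8, 205. ]))]
wrist hook_used []
wrist scraper [([84.0, 135.0], 0.89, array([ 366.2, -127.6,  205. ])), ([181.0, 251.0], 0.63, array([511.7, -87.3, 205. ]))]
wrist handle [([92.0, 136.0], 0.96, array([ 367.9, -129.1,  193. ])), ([186.0, 252.0], 0.62, array([517.3, -90.6, 193. ]))]
top tip_spare []
top tip_used [([357.0, 231.0], 0.75, array([473.5, -75.7, 221. ]))]
top hook_spare []
top hook_used [([366.0, 190.0], 0.72, array([562.7, -94.5, 205. ]))]
top scraper [([405.0, 294.0], 0.67, array([ 351.3, -173.9,  205. ])), ([362.0, 210.0], 0.65, array([520.2, -85.6, 205. ])), ([372.0, 106.0], 0.61, array([ 751.5, -106.3,  205. ]))]
top handle [([371.0, 110.0], 0.95, array([ 747.2, -105.8,  193. ])), ([406.0, 290.0], 0.74, array([ 357.7, -179. ,  193. ])), ([487.0, 202.0], 0.68, array([ 546.7, -354.7,  193. ]))]
scene tip_spare [([353.0, 160.0], 0.47, array([507.2, 106.7, 221. ]))]
scene tip_used [([287.0, 160.0], 0.69, array([470.1, -75.3, 221. ]))]
scene hook_spare [([354.0, 187.0], 0.56, array([615.5,  87. , 205. ]))]
scene hook_used [([357.0, 185.0], 0.48, array([608.2,  97.3, 205. ])), ([283.0, 160.0], 0.47, array([447. , -84.4, 205. ])), ([286.0, 183.0], 0.39, array([565.8, -87. , 205. ]))]
scene scraper [([247.0, 167.0], 0.96, array([ 464.2, -187.9,  205. ])), ([178.0, 219.0], 0.8, array([ 673.9, -363.6,  205. ])), ([288.0, 260.0], 0.73, array([ 862.4, -113.6,  205. ]))]
scene handle [([182.0, 219.0], 0.83, array([ 662.6, -355.8,  193. ])), ([286.0, 268.0], 0.69, array([ 873.5, -120.5,  193. ])), ([249.0, 170.0], 0.67, array([ 462.8, -183.9,  193. ]))]
```

View pics/v.png

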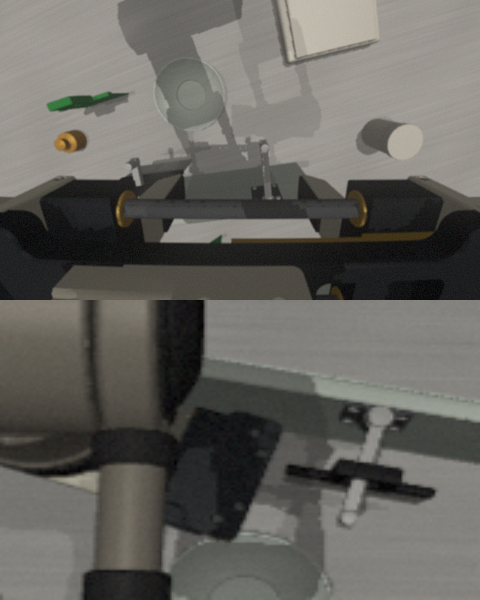

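```bash
python3 -m pendant '[0,0,0,0,0,-0.77,-1, 0,0,0,0,0,-0.77,-1, -0.263,-0.877,0,0,0,0,-1, -0.263,-0.877,0,0,0,0,-1, -0.263,-0.877,0,0,0,0,-1, -0.263,-0.877,0,0,0,0,-1, -0.263,-0.877,0,0,0,0,-1, -0.263,-0.877,0,0,0,0,-1, 0,0,1,0,0,0,-1, 0,0,1,0,0,0,-1, 0,0,0,0,0,0,-1, 0,0,0,0,0,0,-1]'
python3 - <<'E'
from h import *
n="wrist";c=cam(n);save(n,"w3.png")
for t in ["tip_used","hook_used","scraper","handle"]:
    print(n,t,[(np.round(r["location"]).tolist(),round(r["score"],2),atz(n,r["location"],221 if "tip" in t else 205 if t!="handle" else 193,c).round(1)) for r in pinpoint(n,t)[:3]])
print(proj(n,[513,-85,215],c),proj(n,[475,-75,221],c))
E
```

```text
time: 14.5
tool_pos: [513.2, -84.9, 240.8]
tcp_rot: [3.142, -0.0, 2.933]
contact_force: [0.2, 1.2, 1.0]
grip_width: 92.0
finger_force: 0.0
wrist tip_used [([324.0, 169.0], 0.75, array([475.2, -75.9, 221. ]))]
wrist hook_used [([318.0, 267.0], 0.66, array([560. , -99.3, 205. ]))]
wrist scraper [([179.0, 55.0], 0.82, array([ 374.3, -161.6,  205. ])), ([317.0, 214.0], 0.68, array([513.2, -89.5, 205. ]))]
wrist handle [([186.0, 58.0], 0.74, array([ 374. , -161.7,  193. ])), ([320.0, 212.0], 0.67, array([515.4, -87.5, 193. ]))]
[322.56351701 217.05480932] [325.26913409 168.63383987]
```

View pics/w3.png

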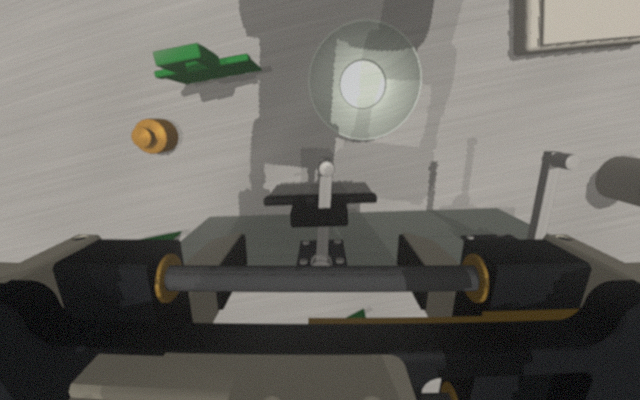

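The black handle spans columns 291–348 at row ~215, between the open fingers at (235) and (405). It is centred about 3 mm to the right of the tool, and the fingers line up with it. Next I descend and grip.

```bash
python3 -m pendant '[0,-0.09,0.8,0,0,0,-1, 0,0,0.7,0,0,0,-1, 0,0,0.5,0,0,0,-1, 0,0,0.22,0,0,0,-1, 0,0,0,0,0,0,-1, 0,0,0,0,0,0,-0.2]' && python3 -m pendant '[0,0,0,0,0,0,0, 0,0,0,0,0,0,0.2, 0,0,0,0,0,0,0.5, 0,0,0,0,0,0,1, 0,0,0,0,0,0,1, 0,0,0,0,0,0,1, 0,0,0,0,0,0,1, 0,0,0,0,0,0,1]'
```

```text
time: 15.35
tool_pos: [513.2, -87.7, 174.6]
tcp_rot: [-3.141, 0.002, 2.933]
contact_force: [-0.1, -0.3, 0.1]
grip_width: 87.9
finger_force: 0.0
time: 16.15
tool_pos: [512.6, -87.4, 173.6]
tcp_rot: [3.141, 0.0, 2.933]
contact_force: [0.1, -0.0, -0.0]
grip_width: 45.4
finger_force: 29.9
```

```bash
python3 -m pendant '[0,0,-0.1,0,0,0,1, 0,0,-0.2,0,0,0,1, 0,0,-0.25,0,0,0,1, 0,0.04,-0.18,0,0,0,1, 0,0.04,0,0,0,0,1, 0,0,0,0,0,0,1]'
```

```text
time: 16.75
tool_pos: [513.0, -85.0, 195.6]
tcp_rot: [3.141, 0.0, 2.934]
contact_force: [0.9, -0.3, -1.8]
grip_width: 45.5
finger_force: 29.9
```

```bash
python3 -m pendant '[0.3,0.01,0,0,0,0,1, 0.4,0.01,0,0,0,0,1, 0.4,0.01,0,0,0,0,1, 0.4,0.01,0,0,0,0,1, 0.4,0.01,0,0,0,0,1, 0.4,0.01,0,0,0,0,1, 0.3,0.01,0,0,0,0,1, 0,0,0,0,0,0,1]'
```

```text
time: 17.55
tool_pos: [436.0, -66.6, 195.6]
tcp_rot: [3.141, -0.0, 2.933]
contact_force: [0.2, -0.6, -3.1]
grip_width: 45.5
finger_force: 29.9
```

```bash
python3 -m pendant '[0.09,0.5,0,0,0,0,1, 0.09,0.8,0,0,0,0,1, 0.09,0.9,0,0,0,0,1, 0.1,0.9,0,0,0,0,1, 0.1,0.9,0,0,0,0,1, 0.1,0.9,0,0,0,0,1, 0.09,0.8,0,0,0,0,1, 0,0.45,0,0,0,0.38,1, 0,0,0,0,0,0,1, 0,0,0,0,0,0,1]'
python3 - <<'E'
from h import *
n="wrist";c=cam(n);save(n,"w4.png")
for t in ["tip_spare","hook_spare","scraper","handle"]:
    print(n,t,[(np.round(r["location"]).tolist(),round(r["score"],2),atz(n,r["location"],221 if "tip" in t else 205 if t!="handle" else 193,c).round(1)) for r in pinpoint(n,t)[:3]])
print(proj(n,[508.5,110,221],c),proj(n,[592,89,205],c))
E
```

```text
time: 18.55
tool_pos: [456.1, 117.5, 195.4]
tcp_rot: [-3.141, -0.0, 2.908]
contact_force: [1.1, -0.3, -2.0]
grip_width: 45.3
finger_force: 29.9
wrist tip_spare [([330.0, 315.0], 0.68, array([507.1, 110.4, 221. ]))]
wrist hook_spare []
wrist scraper [([323.0, 249.0], 0.79, array([466.7, 114.8, 205. ]))]
wrist handle [([2.0, 171.0], 0.74, array([361.9, -95.3, 193. ]))]
[330.22097915 316.72360031] [327.3340543  391.94503365]
```

View pics/w4.png

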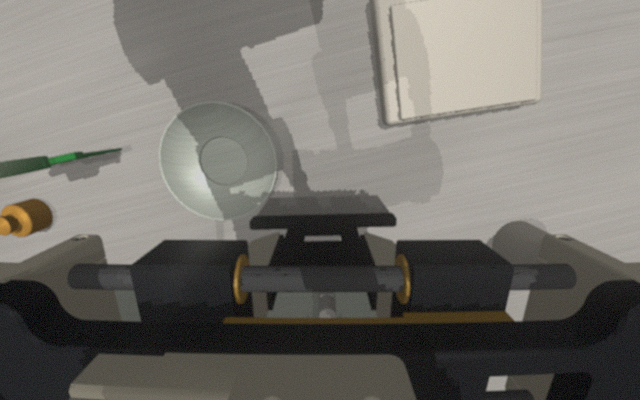

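The post shows at (328,315), which puts it at (507.5,110). The scraper needs to go about 5 mm left to line up with the bar.

```bash
python3 -m pendant '[0,0.17,0,0,0,0.1,1, 0,0,0,0,0,0,1, -0.25,0,0,0,0,0,1, -0.25,0,0,0,0,0,1, -0.25,0,0,0,0,0,1, -0.25,0,0,0,0,0,1, -0.25,0,0,0,0,0,1, 0,0,0,0,0,0,1]'
```

```text
time: 19.6
tool_pos: [494.6, 113.2, 195.3]
tcp_rot: [3.142, 0.0, 2.899]
contact_force: [0.1, -0.1, -1.8]
grip_width: 45.2
finger_force: 29.9
```

```bash
python3 -m pendant '[-0.25,0,0,0,0,0,1, -0.25,0,0,0,0,0,1, -0.25,0,0,0,0,0,1, 0,0,0,0,0,0,1]'; python3 -m pendant '[-0.25,0,0,0,0,0,1, -0.25,0,0,0,0,0,1, -0.25,0,0,0,0,0,1, -0.25,0,0,0,0,0,1, 0,0,0,0,0,0,1]'
```

```text
time: 20.0
tool_pos: [516.4, 107.9, 195.4]
tcp_rot: [3.141, 0.001, 2.899]
contact_force: [0.3, 0.0, -2.2]
grip_width: 45.4
finger_force: 29.9
time: 20.5
tool_pos: [545.5, 100.7, 195.3]
tcp_rot: [3.142, 0.0, 2.899]
contact_force: [-0.5, 0.1, -2.9]
grip_width: 46.0
finger_force: 29.9
```

```bash
python3 -m pendant '[0,0,0.2,0,0,0,1, 0,0,0.2,0,0,0,1, 0,0,0.15,0,0,0,1, 0,0,0.08,0,0,0,1, 0,0,0,0,0,0,1]'; python3 -m pendant '[0,0,0.05,0,0,0,1, 0,0,0,0,0,0,1]';python3 -m pendant '[0,0,0.04,0,0,0,1, 0,0,0,0,0,0,1]'
```

```text
time: 21.0
tool_pos: [544.1, 101.1, 176.2]
tcp_rot: [-3.141, -0.001, 2.9]
contact_force: [-0.2, 0.6, -2.1]
grip_width: 45.7
finger_force: 29.9
time: 21.2
tool_pos: [544.5, 101.1, 175.1]
tcp_rot: [3.141, 0.0, 2.9]
contact_force: [0.1, 0.6, -2.1]
grip_width: 45.9
finger_force: 29.9
time: 21.4
tool_pos: [544.6, 101.1, 174.0]
tcp_rot: [3.141, 0.0, 2.9]
contact_force: [-0.2, 0.0, -1.4]
grip_width: 45.7
finger_force: 29.9
```

```bash
python3 -m pendant '[0,0,0.025,0,0,0,1, 0,0,0,0,0,0,1]';python3 -m pendant '[0,0,0.02,0,0,0,1, 0,0,0,0,0,0,1]'
```

```text
time: 21.6
tool_pos: [544.6, 101.1, 173.6]
tcp_rot: [3.141, 0.001, 2.9]
contact_force: [-0.6, 0.9, 1.9]
grip_width: 45.8
finger_force: 29.9
time: 21.8
tool_pos: [544.7, 101.1, 173.3]
tcp_rot: [3.141, 0.001, 2.9]
contact_force: [-1.3, 1.7, 5.0]
grip_width: 45.7
finger_force: 29.9
```

```bash
python3 -m pendant '[0,0,-0.02,0,0,0,1, 0,0,0,0,0,0,-0.1, 0,0,0,0,0,0,-0.4, 0,0,0,0,0,0,-0.7, 0,0,0,0,0,0,-1, 0,0,0,0,0,0,-1, 0,0,0,0,0,0,-1, 0,0,0,0,0,0,-1, 0,0,0,0,0,0,-1, 0,0,0,0,0,0,-1]' && python3 -m pendant '[0,0,-0.5,0,0,0,-1, 0,0,-1,0,0,0,-1, 0,0,-1,0,0,0,-1, 0,0,-1,0,0,0,-1, 0,0,-0.5,0,0,0,-1, 0.5,0,0,0,0,0,-1, 0,0,0,0,0,0,-1]'
python3 - <<'E'
from h import *
n="wrist";c=cam(n);save(n,"w5.png")
for t in ["tip_spare","hook_spare","scraper","handle","tip_used"]:
    print(n,t,[(np.round(r["location"]).tolist(),round(r["score"],2),atz(n,r["location"],221 if "tip" in t else 205 if t!="handle" else 193,c).round(1)) for r in pinpoint(n,t)[:3]])
E
```

```text
time: 22.8
tool_pos: [544.5, 101.0, 173.2]
tcp_rot: [3.142, -0.0, 2.9]
contact_force: [-0.2, -0.2, -0.5]
grip_width: 91.6
finger_force: 0.0
time: 23.5
tool_pos: [529.2, 105.0, 294.0]
tcp_rot: [3.141, 0.001, 2.9]
contact_force: [-0.5, -0.4, 0.5]
grip_width: 91.6
finger_force: 0.0
wrist tip_spare [([321.0, 180.0], 0.69, array([509.2, 108.5, 221. ]))]
wrist hook_spare [([320.0, 254.0], 0.97, array([590.1,  87.9, 205. ]))]
wrist scraper [([52.0, 99.0], 0.83, array([ 373.5, -122.6,  205. ])), ([318.0, 209.0], 0.8, array([540.6,  98. , 205. ]))]
wrist handle [([62.0, 100.0], 0.92, array([ 372.9, -123.2,  193. ])), ([323.0, 212.0], 0.87, array([549.1, 100.7, 193. ]))]
wrist tip_used [([123.0, 190.0], 0.87, array([472.9, -77.8, 221. ]))]
```

View pics/w5.png

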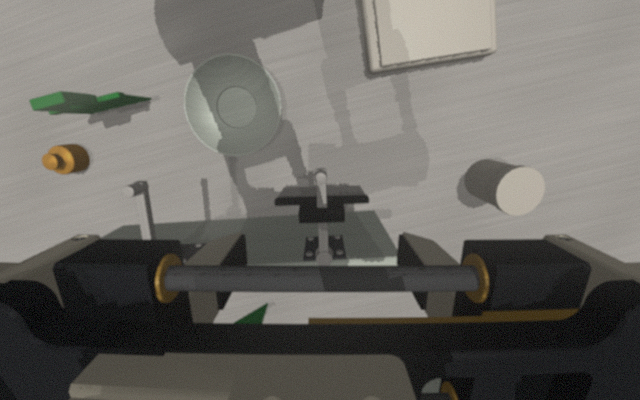

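The scraper hangs between the spare hinge (324,255) and its post (321,175), and it has been released. The used hook stands empty, with its post at (135,190). Next I shut the fingers and go to the left side of the used hook.

```bash
python3 -m pendant '[0.053,-0.907,0,0,0,0,1, 0.053,-0.907,0,0,0,0,1, 0.053,-0.907,0,0,0,0,1, 0.053,-0.907,0,0,0,0,1, 0.053,-0.907,0,0,0,0,1, 0.053,-0.907,0,0,0,0,1, 0,0,0,0,0,1,1, 0,0,0,0,0,1,1, 0,0,0,0,0,1,1, 0,0,0,0,0,1,1, 0,0,0,0,0,1,1, 0,0,0,0,0,1,1]' && python3 -m pendant '[0,0,0,0,0,1,1, 0,0,0,0,0,1,1, 0,0,0,0,0,1,1, 0,0,0,0,0,1,1, 0,0,0,0,0,1,1, 0,0,0,0,0,1,1, 0,0,0,0,0,1,1, 0,0,0,0,0,1,1, 0,0,0,0,0,1,1, 0,0,0,0,0,1,1, 0,0,0,0,0,1,1, 0,0,0,0,0,1,1]' && python3 -m pendant '[0,0,0,0,0,1,1, 0,0,0,0,0,1,1, 0,0,0,0,0,1,1, 0,0,0,0,0,1,1, 0,0,0,0,0,0.5,1, 0,0,0,0,0,0,1, 0,0,0,0,0,0,1]'
```

```text
time: 25.0
tool_pos: [481.7, -51.8, 292.9]
tcp_rot: [-3.141, -0.0, 2.478]
contact_force: [0.2, -0.2, 0.9]
grip_width: 2.3
finger_force: 0.0
time: 26.2
tool_pos: [481.8, -51.8, 292.9]
tcp_rot: [-3.141, -0.0, 1.64]
contact_force: [0.1, -0.6, 0.7]
grip_width: 0.2
finger_force: 0.0
time: 26.9
tool_pos: [481.7, -51.7, 292.9]
tcp_rot: [-3.141, -0.0, 1.33]
contact_force: [-0.4, 0.5, -0.2]
grip_width: -0.1
finger_force: 0.0
```

Now I go down 103 mm and approach gently.

```bash
python3 -m pendant '[0,0,1,0,0,0,1, 0,0,1,0,0,0,1, 0,0,0.9,0,0,0,1, 0,0,0.53,0,0,0,1, 0,0,0,0,0,0,1]'; python3 -m pendant '[-0.1,0,0,0,0,0,1, -0.1,0,0,0,0,0,1, -0.1,0,0,0,0,0,1, 0,0,0,0,0,0,1]'
```

```text
time: 27.4
tool_pos: [480.2, -51.3, 188.1]
tcp_rot: [-3.137, -0.0, 1.33]
contact_force: [-1.3, 0.2, 0.3]
grip_width: 0.4
finger_force: 0.0
time: 27.8
tool_pos: [479.8, -60.6, 191.0]
tcp_rot: [3.14, -0.001, 1.329]
contact_force: [0.3, 1.8, 0.8]
grip_width: 0.7
finger_force: 1.0
```

```bash
python3 -m pendant '[-0.205,-0.03,0,0,0,-1,1, -0.205,-0.03,0,0,0,-1,1, -0.205,-0.03,0,0,0,-1,1, -0.205,-0.03,0,0,0,-1,1, -0.205,-0.03,0,0,0,-1,1, -0.205,-0.03,0,0,0,-1,1, -0.205,-0.03,0,0,0,-1,1, -0.205,-0.03,0,0,0,-1,1, -0.205,-0.03,0,0,0,-1,1, -0.205,-0.03,0,0,0,-1,1]'
```

```text
time: 28.8
tool_pos: [475.1, -120.9, 190.7]
tcp_rot: [3.141, -0.0, 2.03]
contact_force: [1.2, 2.6, 0.6]
grip_width: 0.3
finger_force: 1.2
```

```bash
python3 -m pendant '[-0.205,-0.03,0,0,0,-1,1, -0.205,-0.03,0,0,0,-1,1, -0.205,-0.03,0,0,0,-1,1, -0.205,-0.03,0,0,0,-1,1, -0.205,-0.03,0,0,0,-1,1, -0.205,-0.03,0,0,0,-1,1, -0.205,-0.03,0,0,0,-1,1, -0.205,-0.03,0,0,0,-1,1, -0.205,-0.03,0,0,0,-1,1, 0,0,0,0,0,0,1]'
```

```text
time: 29.8
tool_pos: [505.6, -167.2, 190.4]
tcp_rot: [-3.141, -0.0, 2.656]
contact_force: [-0.4, 0.6, -0.5]
grip_width: 0.1
finger_force: 0.4
```

```bash
python3 -m pendant '[-0.1,-0.015,0,0,0,-0.5,1, -0.1,-0.015,0,0,0,-0.5,1, -0.1,-0.015,0,0,0,-0.5,1, 0,0,0,0,0,0,1]'; python3 -m pendant '[-0.08,-0.01,0,0,0,-0.4,1, 0,0,0,0,0,0,1]'; python3 -m pendant '[-0.08,-0.01,0,0,0,-0.4,1, 0,0,0,0,0,0,1]'
```

```text
time: 30.2
tool_pos: [512.8, -172.1, 190.4]
tcp_rot: [-3.141, -0.0, 2.759]
contact_force: [-1.8, 0.2, 1.6]
grip_width: 0.3
finger_force: 0.9
time: 30.4
tool_pos: [515.1, -173.3, 190.3]
tcp_rot: [-3.141, -0.0, 2.788]
contact_force: [-2.0, 0.1, 1.7]
grip_width: 0.5
finger_force: 1.1
time: 30.6
tool_pos: [517.5, -174.5, 190.3]
tcp_rot: [-3.141, 0.0, 2.817]
contact_force: [-1.7, -1.6, 0.6]
grip_width: 0.4
finger_force: 1.1
```

```bash
for i in 1 2 3; do python3 -m pendant '[-0.08,-0.01,0,0,0,-0.4,1, 0,0,0,0,0,0,1]'; done
```

```text
time: 30.8
tool_pos: [519.8, -175.6, 190.3]
tcp_rot: [-3.141, 0.0, 2.845]
contact_force: [-2.7, -1.2, 1.3]
grip_width: 0.6
finger_force: 1.1
time: 31.0
tool_pos: [522.1, -176.6, 190.3]
tcp_rot: [-3.141, 0.0, 2.873]
contact_force: [-3.0, -1.9, 0.7]
grip_width: 1.2
finger_force: 1.1
time: 31.2
tool_pos: [523.8, -177.3, 190.1]
tcp_rot: [-3.141, -0.001, 2.901]
contact_force: [-3.6, -3.0, 2.3]
grip_width: 0.4
finger_force: 2.0
```

```bash
for i in 1 2; do python3 -m pendant '[-0.06,-0.01,0,0,0,-0.2,1, 0,0,0,0,0,0,1]'; done
```

```text
time: 31.4
tool_pos: [524.6, -177.8, 189.9]
tcp_rot: [3.142, -0.003, 2.914]
contact_force: [-7.5, -1.4, 2.1]
grip_width: 0.4
finger_force: 3.3
time: 31.6
tool_pos: [525.4, -178.2, 189.7]
tcp_rot: [3.141, -0.005, 2.928]
contact_force: [-8.7, -0.1, 2.5]
grip_width: 0.7
finger_force: 4.9
```

```bash
python3 -m pendant '[-0.05,0,0,0,0,0,1, 0,0,0,0,0,0,1]'; python3 -m pendant '[-0.03,0,0,0,0,0,1, 0,0,0,0,0,0,1]'
```

```text
time: 31.8
tool_pos: [526.0, -178.4, 189.5]
tcp_rot: [3.141, -0.007, 2.928]
contact_force: [-13.1, 0.8, 2.9]
grip_width: 0.3
finger_force: 6.3
time: 32.0
tool_pos: [526.3, -178.5, 189.4]
tcp_rot: [3.141, -0.008, 2.928]
contact_force: [-14.5, -0.2, 3.8]
grip_width: 0.6
finger_force: 7.2
```

Now I hold, back off, rise and check.

```bash
python3 -m pendant '[0,0,0,0,0,0,1, 0,0,0,0,0,0,1, 0,0,0,0,0,0,1, 0,0,0,0,0,0,1, 0,0,0,0,0,0,1]' && python3 -m pendant '[0.3,0,0,0,0,0,1, 0.5,0,0,0,0,0,1, 0,0,0,0,0,0,1, 0,0,-1,0,0,0,1, 0,0,-1,0,0,0,1, 0,0,-1,0,0,0,1, 0,0,-1,0,0,0,1, 1,0,0,0,0,0,1, 1,0,0,0,0,0,1, 1,0,0,0,0,0,1, 0,0,0,0,0,0,1, 0,0,0,0,0,0,1]'
python3 - <<'E'
from h import *
n="wrist";c=cam(n);im=[]
for n in ["wrist","top"]:
  c=cam(n);im.append(capture(n)[...,::-1])
  for t in ["tip_spare","tip_used","hook_spare","hook_used","scraper"]:
    print(n,t,[(np.round(r["location"]).tolist(),round(r["score"],2),atz(n,r["location"],221 if "tip" in t else 205,c).round(1)) for r in pinpoint(n,t)[:2]])
cv2.imwrite("pics/f.png",np.vstack([cv2.resize(im[0],(480,300)),cv2.resize(np.ascontiguousarray(im[1][140:265,240:440]),(480,300))]))
E
```

```text
time: 32.5
tool_pos: [526.3, -178.5, 189.4]
tcp_rot: [3.141, -0.008, 2.928]
contact_force: [-15.1, 0.2, 4.5]
grip_width: 0.2
finger_force: 7.2
time: 33.7
tool_pos: [419.3, -155.1, 311.0]
tcp_rot: [-3.142, 0.003, 2.928]
contact_force: [0.8, -0.2, 0.5]
grip_width: 0.4
finger_force: 0.0
wrist tip_spare [([583.0, 225.0], 0.74, array([509.5, 112.4, 221. ]))]
wrist tip_used []
wrist hook_spare []
wrist hook_used []
wrist scraper [([280.0, 132.0], 0.73, array([ 349., -183.,  205.])), ([192.0, 299.0], 0.55, array([ 515. , -336.1,  205. ]))]
top tip_spare [([266.0, 212.0], 0.5, array([507.2, 110.2, 221. ]))]
top tip_used []
top hook_spare [([280.0, 171.0], 0.59, array([599.1,  87.6, 205. ]))]
top hook_used [([367.0, 193.0], 0.59, array([554.9, -96.4, 205. ])), ([366.0, 184.0], 0.31, array([575. , -94.9, 205. ]))]
top scraper [([369.0, 110.0], 0.92, array([ 740.7, -100.6,  205. ])), ([271.0, 195.0], 0.88, array([545.6, 105.1, 205. ]))]
```

View pics/f.png

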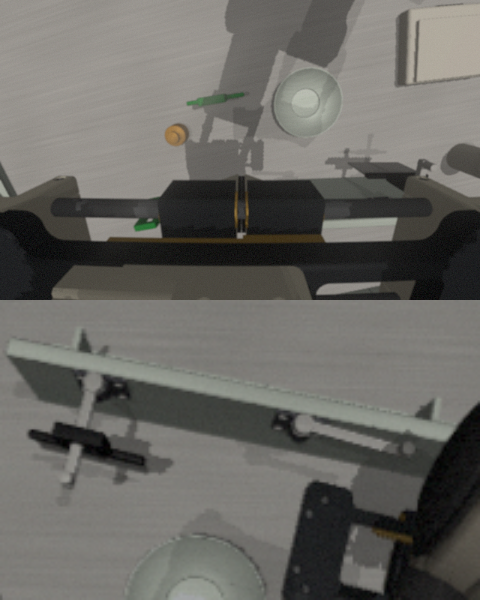

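The lower picture shows the used hook flat along the panel, with its hinge at (303,426) and post at (407,450). The scraper hangs on the open spare hook around (82,440), and the arm is clear. By my estimate the used post is about 18 mm from the panel face and the spare post about 102 mm. I'm handing in.

```bash
python3 -c "
from plant import *
print(close_job())"
```

```text
the job is handed in; nothing more can be done
None
```

I handed the job in at about 34 s of the 72 s; no verdict came back. The scraper hangs released on the spare hook, which was pressed open at about 15 N, and the emptied hook is folded flat and was pressed home at about 15 N.

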